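# Shut the curing box and hold its shutter open at the index

## Robot

A 6-joint arm with a two-finger parallel gripper is mounted at the origin on a cart in front of the work surface, level with it; the furniture and walls round the work are solid. World frame = base frame: x ahead of the robot, y to its left, z up, the work surface at z = 0. Lengths are in m, angles in rad, forces in N, time in s.
With the tool pointing down it reaches from about 0.35 to 0.775 m from the base axis. Payload 5.5 kg.
Tool frame: the origin (TCP) lies between the finger pads; the fingertips stand 22 mm ahead of it and the grasp point (between the pads) lies 3 mm ahead of it; z points along the fingers, y is the line along which they close (so a half turn about z gives the same grasp; the last joint's range is limited). The gripper opens to 85 mm and grips with 20 to 120 N. Pads are 22 mm wide; open, the fingers measure 114 mm over their backs; the gripper's body (76 mm by 85 mm) begins 54 mm behind the grasp point. The pads swing forward as they close: fully open they stand 13 mm farther back than shut.
Start: joints at [-1.422, 0.313, 0.046, 1.304, 0, 1.431], TCP at [0.164, -0.551, 0.253] pointing down, gripper open.
Joint ranges: [-2.76, 2.76], [-0.86, 1.69], [-1.03, 1.26], [-2.2, 2.34], [-1.47, 1.5], [-3.14, 3.14]. Speed limits (rad/s): [2.57, 2.57, 3.14, 3.14, 3.14, 3.14].

## Interface

Orientations are given as a unit quaternion [w, x, y, z].
In Python, from workcell import env gives the robot as it stands.
- The arm moves only by the tool step_hand, called as name(argument=value, ...) on one line, values as JSON. Schema: {"type":"object","properties":{"plan":{"type":"array","items":{"type":"object","properties":{"dx":{"type":"number"},"dy":{"type":"number"},"dz":{"type":"number"},"drx":{"type":"number"},"dry":{"type":"number"},"drz":{"type":"number"}},"additionalProperties":false},"minItems":1,"maxItems":8},"aperture":{"type":"number"},"force":{"type":"number"},"only":{"type":"string"},"quiet":{"type":"boolean"},"lines":{"type":"string"}},"required":["plan"],"additionalProperties":false}. plan is a list of rows, 1 to 8 of them, each an object with the fields dx, dy, dz (the shift in m), drx, dry, drz (a rotation vector in rad); a field left out counts as zero; each row is the pose to reach, as a shift and turn from the pose commanded when the call began, along the tool's axes at that moment; what a row does not reach only later rows make up. A row lasts 1/8 s, in which the tool goes at most 0.0625 m and 0.188 rad, less where a joint would pass 70% of its speed; a pose out of reach is approached as far as the arm can. aperture is the finger opening in m, set as the call begins (left out keeps the last). The fingers move at their own pace and stop on an object; force is the grip in N (left out, the last holds). Time passes only in rows, so rows that do not move let the fingers close. The tool returns the time, the measured TCP pose, the force, the opening and the grip force at its end. only (a regular expression) keeps the lines of the reply that match it, lines (a string "A,B") keeps lines A to B, and quiet returns only ok. Input that does not fit is refused with a message, and nothing moves.
- env.get_state(): the state, without advancing time (a new reading comes with each control period).
- env.read_camera(name): name is "side" or "top" or "wrist"; returns a dict with "image" (420x560x3 uint8, red, green, blue), "K" (3x3 intrinsics, pixels), "R" (3x3) and "t" (3): a world point X has camera coordinates R X + t. Camera axes: x right, y down, z forward; pixel columns grow to the right and rows downward; lengths in m; the calibration is good to about 2 mm. A picture is of the moment at which its call begins. There is no depth.
- env.hand_in(): hands the job in; it is judged then, once.
The state is a dict: "clock": time; "joint_pos": joint angles; "qvel": joint speeds; "tau": joint torques, N m; "tcp_pos": TCP position; "orientation": TCP orientation; "wrist_force": force on the tool from outside, world axes, zero at the start; "ft_torque": the same for the moment, N m; "finger_gap": finger opening in m; "grip_force": force on a finger pad.
Only numpy, scipy, OpenCV 4.12 (cv2) and the standard library are available. Lean on these libraries where they do the work, as an engineer would, in place of code of your own. Each camera call takes 0.05 s, during which the arm holds its last target. There are 200 camera calls.

## Task

A phone frame is waiting in the small grey curing box to have its glue cured. Push the box's door fully shut until it snaps home on its catch, then take the upright black tab of the spring-return shutter slide on the roof and pull it toward the door side until the slide's pointer stands between the two prongs of the index clip, without shifting the clip or the loose things around the box. The slide springs back if let go, so keep it there: finish while still holding the tab with the pointer between the prongs.

Things in the scene. Friction and masses are not known exactly. Their poses are not given: they have to be found in the camera images.
- curing_box: grey sheet-metal curing box fixed to the bench, 160 deep (x) x 190 wide (y) x 120 high (z) mm; origin under its centre on the bench, z up, own -x is the front where the door is, own +y its left side
- door (a joint): door angle about its upright hinge at the box's front left; 0 = shut, grows as the door swings out toward the robot (starts 0.45 to 0.75 rad open). It stays where it is left. A sprung roller catch resists from about 0.1 rad (about 10 N at the push point), is passed at about 0.035 rad and then draws the door to 0 and keeps it there
- door_hinge (a point): the door's upright hinge axis, 64 mm above the bench; its frame turns with the door and at 0 is parallel to the box. The door spans 12 to 116 mm above the bench, is 12 mm thick (6 mm either side of the axis) and reaches 184 mm along own -y; an upright finger lip 60 mm high stands 14 mm out of the outer face, 171 to 181 mm from the hinge
- door_push (a point): point on the door's outer face (window frame) 145 mm from the hinge, 64 mm above the bench, a good place to push; own -x is the outward normal of the face
- slide_grip (a point): top centre of the upright black plastic tab of the shutter slide on the box's roof, 166 mm above the bench; the tab is 26 mm long (box x), 14 mm thick (box y, pinch it here) and 40 mm high above a low carriage, which has only low parts (under 12 mm above the roof) beside it, and a spring barrel 21 mm high that begins 17 mm behind the tab at rest
- slide (a joint): travel of the shutter slide, m: 0 = at rest at the back, grows as it is pulled along the box's -x, up to a stop at 0.07; a spring pulls it back with about 3 N at 0 and 8 N at 0.055
- pointer (a point): a point near the tip of the slide's pointer, a steel blade 4 mm wide that stands out to the box's right (-y) from the carriage, 11 mm above the roof; axes parallel to the box. It passes over the prongs without touching them
- mark (a point): middle of the gap between the two prongs of the index clip on the right of the roof (dark steel U, 26 mm long, prongs 4 mm wide, 18 mm apart, open toward the slide), at the pointer's height; axes parallel to the box. It stands 25 to 55 mm in front (box -x) of the resting pointer. Only friction (about 6 N) holds the clip
- wash_bottle: white bottle 64 mm across, 116 mm high, loose, left of the box; origin under its centre
- dish: round steel screw dish 72 mm across, 16 mm high, loose, right of the door; origin under its centre
- flux_jar: small round tub 43 mm across, 24 mm high, loose, left of the box; origin under its centre
- old_phone: cracked phone 138x68x8 mm lying flat, loose, on the left; origin under its centre
- battery: flat black battery 80x42x9 mm, loose, on the right; origin under its centre
- cutters: side cutters 45x112x11 mm lying flat, loose, on the right; origin under its centre

How it is judged:
On the way, in this order (a step that is already met when the one before it is completed fails the run):
1. the door is shut on its catch before the slide is pulled (value of joint door below 0.025 rad and value of joint slide below 0.01 m), for 0.3 s.
2. the slide is held by the fingers with its pointer between the prongs (x of pointer in the frame of mark between -0.007 and 0.007 m and contact force between the fingers and slide above 1.5 N and value of joint door below 0.025 rad), for 0.5 s.
At the end, for the whole second after the job is handed in: The door is shut on its catch (under 0.025 rad), the fingers hold the slide (more than 1.5 N on it) at rest (under 0.01 m/s), and the pointer's middle is within 7 mm of the middle of the gap between the clip's prongs (all of step 2 and velocity of joint slide between -0.01 and 0.01 m/s); the arm keeps its last pose, push and grip.
It fails at once if the index clip is shifted by more than 4 mm (distance of mark from where it was at the start of the episode above 0.004 m).
It fails at once if a loose thing beside the box or on the bench is pushed or knocked away by more than 25 mm (distance of any of wash_bottle, dish, flux_jar, old_phone, battery, cutters from where it was at the start of the episode above 0.025 m).
It also fails if it takes over 48 s, if anything falls off the work surface, if the arm or the gripper's body presses on something with over 40 N, if the wrist force passes 120 N, or if a joint passes its speed limit or range.

## Working session

There is one attempt and no reset: what is moved stays moved. The work goes in short steps, Python scripts to look and compute and a tool call to move; the robot and the scene stay as the last step left them, time stands still between calls to the robot, and variables do not carry over. Pictures are saved under pics/ and viewed, at most 10 in all, crops included, and the job is handed in when it is done.

```bash
ls; mkdir -p pics
```

Run:
```python
from workcell import env
import cv2,numpy as np,pickle
s=env.get_state();print(s)
for n in("side","top"):
    c=env.read_camera(n);cv2.imwrite(f"pics/{n}0.png",c["image"][:,:,::-1]);pickle.dump(c,open(f"{n}.pkl","wb"))
    print(n,c["K"],c["R"],c["t"],-c["R"].T@c["t"])
```

```text
pics
workcell.py
{'clock': 0.0, 'joint_pos': array([-1.42161357e+00,  3.14003473e-01,  4.49399264e-02,  1.30361283e+00,
       -1.75008855e-05,  1.43120597e+00]), 'qvel': array([ 8.30161338e-04, -4.22247460e-05, -7.00649966e-04,  1.80756071e-03,
       -1.63273651e-03,  4.03103190e-04]), 'tau': array([ 4.15307450e-04, -4.80626535e+01,  2.98534101e+01,  1.93835283e-02,
       -9.82190841e-05, -1.46018374e-05]), 'tcp_pos': array([ 0.1636634 , -0.55069926,  0.25239113]), 'orientation': array([-9.39970417e-04,  9.89593918e-01,  1.43885346e-01, -1.32588605e-05]), 'wrist_force': array([ 0.85972661, -0.10553464, -0.51224224]), 'ft_torque': array([-0.01878047, -0.03585885, -0.04975057]), 'grip_force': 0.0, 'finger_gap': 0.0855292142535621}
side [[381.76560991   0.         274.30544731]
 [  0.         381.76560991 216.38265888]
 [  0.           0.           1.        ]] [[-0.99720215  0.07354426 -0.01338336]
 [ 0.07020549  0.85993086 -0.5055592 ]
 [-0.02567221 -0.50508431 -0.86268811]] [0.52506089 0.04579818 0.96214264] [0.5450769  0.40796467 0.86020979]
top [[426.13639969   0.         277.76476616]
 [  0.         426.13639969 211.06198693]
 [  0.           0.           1.        ]] [[ 1.79102146e-02 -9.99839585e-01  1.71289213e-04]
 [-9.98654224e-01 -1.78973202e-02 -4.86767500e-02]
 [ 4.86720071e-02  7.00752341e-04 -9.98814570e-01]] [-0.03594997  0.51520483  1.17235949] [ 0.45809426 -0.02754495  1.1960544 ]
```

View pics/side0.png

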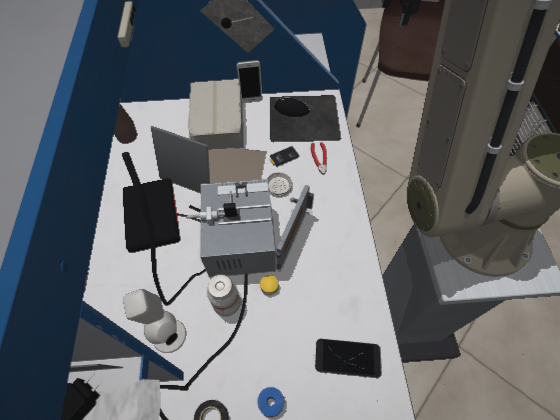

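Run:
```python
import cv2
im=cv2.imread("pics/top0.png");print(im.shape)
cv2.imwrite("pics/top0c.png",cv2.resize(im[40:265,130:430],None,fx=2.66,fy=2.66,interpolation=cv2.INTER_CUBIC))
```

```text
(420, 560, 3)
```

View pics/top0.png

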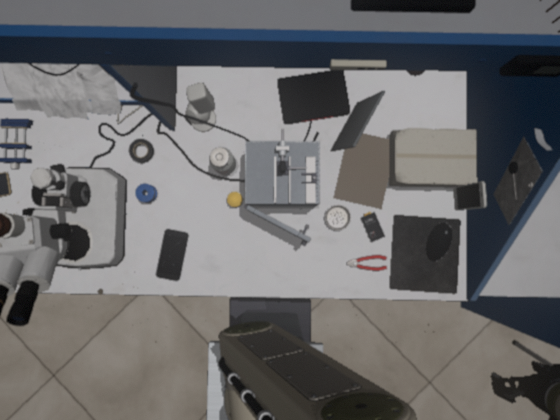

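The side view shows the box at about (237,225) with its door open toward the robot. In the top view the box roof spans about (246–318, 141–207), the door runs from about (248,208) to (308,240), and the dish is at (337,217).

Run:
```python
import cv2
im=cv2.imread("pics/top0.png")
cv2.imwrite("pics/top0c.png",cv2.resize(im[125:250,220:360],None,fx=5,fy=4.8,interpolation=cv2.INTER_CUBIC))
im=cv2.imread("pics/side0.png")
cv2.imwrite("pics/side0c.png",cv2.resize(im[165:285,185:325],None,fx=5,fy=5,interpolation=cv2.INTER_CUBIC))
```

```text
(no output)
```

View pics/top0c.png

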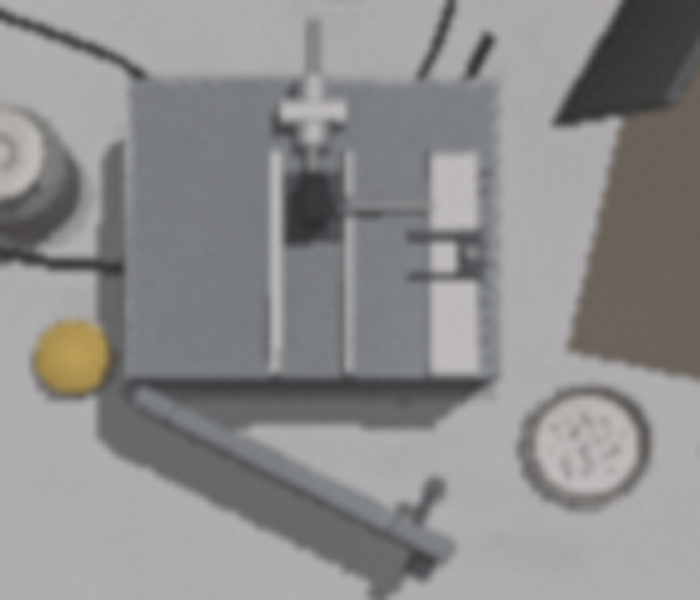

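View pics/side0c.png

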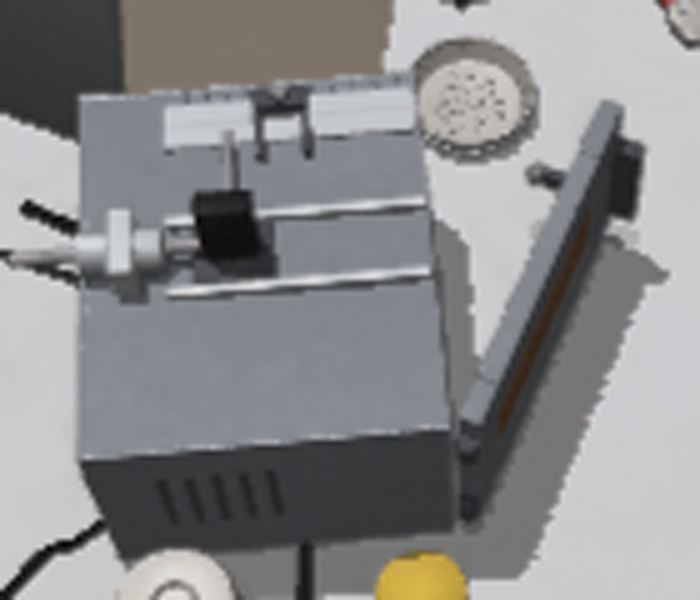

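The crop shows the roof edges clearly. The tab top is at about crop (313,190–205), the pointer at row 211, and the prongs at rows 237 and 277. The door's top edge runs from (140,395) to (445,548), with the lip at (415,570).

Create h.py:
```python
import numpy as np,pickle
def bp(c,u,v,z):
    d=c["R"].T@np.linalg.solve(c["K"],[u,v,1]); o=-c["R"].T@c["t"]
    return o+d*(z-o[2])/d[2]
T=lambda u,v,z:bp(pickle.load(open("top.pkl","rb")),220+(u+.5)/5-.5,125+(v+.5)/4.8-.5,z)
S=lambda u,v,z:bp(pickle.load(open("side.pkl","rb")),185+(u+.5)/5-.5,165+(v+.5)/5-.5,z)
```

Run:
```python
from h import *
np.set_printoptions(precision=4,suppress=True)
for n,f,u,v,z in [("bl",T,130,78,.12),("br",T,494,80,.12),("fr",T,494,379,.12),("fl",T,128,379,.12),
 ("Sbl",S,80,460,.12),("Sbr",S,80,97,.12),("Sfr",S,414,76,.12),("Sfl",S,448,430,.12),
 ("hinge",T,140,395,.116),("tip",T,447,548,.116),("Shinge",S,470,415,.116),("Stip",S,612,105,.116),
 ("lip",T,412,575,.094),("ptr",T,385,211,.131),("pr1",T,425,237,.131),("pr2",T,425,277,.131),
 ("Sptr",S,230,145,.131),("Spr1",S,262,140,.131),("Spr2",S,307,140,.131),
 ("tabfwd",T,312,200,.166),("Stab a",S,196,193,.166),("Stab b",S,247,191,.166),("Stab c",S,257,213,.166),("dish",T,585,445,.016),("jar",T,72,357,.024),("bottle",T,5,155,.116)]:
    print(n,f(u,v,z))
```

```text
bl [0.6882 0.0584 0.12  ]
br [ 0.6904 -0.1271  0.12  ]
fr [ 0.5314 -0.1293  0.12  ]
fl [0.528  0.0559 0.12  ]
Sbl [0.6863 0.0605 0.12  ]
Sbr [ 0.6908 -0.1285  0.12  ]
Sfr [ 0.532  -0.1275  0.12  ]
Sfl [0.5295 0.059  0.12  ]
hinge [0.5199 0.05   0.116 ]
tip [ 0.442 -0.107  0.116]
Shinge [0.5194 0.0508 0.116 ]
Stip [ 0.4395 -0.1057  0.116 ]
lip [ 0.4268 -0.0908  0.094 ]
ptr [ 0.6178 -0.0722  0.131 ]
pr1 [ 0.6045 -0.0926  0.131 ]
pr2 [ 0.5835 -0.0929  0.131 ]
Sptr [ 0.6191 -0.0877  0.131 ]
Spr1 [ 0.6043 -0.0892  0.131 ]
Spr2 [ 0.5836 -0.0875  0.131 ]
tabfwd [ 0.6175 -0.0352  0.166 ]
Stab a [ 0.6305 -0.0402  0.166 ]
Stab b [ 0.6086 -0.0394  0.166 ]
Stab c [ 0.6045 -0.0279  0.166 ]
dish [ 0.5012 -0.19    0.016 ]
jar [0.5464 0.0945 0.024 ]
bottle [0.6466 0.1216 0.116 ]
```

Add to h.py:
```python
def rel(p,yaw=None):
    from workcell import env
    from scipy.spatial.transform import Rotation as R
    s=env.get_state();q=s["orientation"];r=R.from_quat(np.r_[q[1:],q[0]])
    print("t",s["clock"],"tcp",s["tcp_pos"].round(4),"F",s["wrist_force"].round(1),"tool shift",r.inv().apply(np.array(p)-s["tcp_pos"]).round(4))
    x=r.as_matrix()[:,0];print("yaw",np.arctan2(x[1],x[0]).round(4))
```

```text
(no output)
```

step_hand(plan=[{"dx": 0.04, "dy": -0.044, "drz": 0.03}, {"dx": 0.08, "dy": -0.088, "drz": 0.07}, {"dx": 0.12, "dy": -0.131, "drz": 0.11}, {"dx": 0.16, "dy": -0.175, "drz": 0.15}, {"dx": 0.2, "dy": -0.219, "drz": 0.19}, {"dx": 0.24, "dy": -0.262, "drz": 0.23}, {"dx": 0.28, "dy": -0.306, "drz": 0.273}, {"dx": 0.32, "dy": -0.35, "drz": 0.273}], aperture=0, force=40)

```text
clock: 1.1
tcp_pos: [0.3712, -0.1228, 0.2532]
orientation: [0.0, 1.0, 0.007, 0.0]
wrist_force: [1.5, -0.2, 0.1]
finger_gap: 0.0
grip_force: 0.0
```

```bash
python3 -c "
from h import *;rel([.40,-.065,.086])"
```

```text
t 1.1 tcp [ 0.3712 -0.1228  0.2532] F [ 1.5 -0.2  0.1] tool shift [ 0.0296 -0.0574  0.1672]
yaw 0.015
```

step_hand(plan=[{"dx": 0.015, "dy": -0.03}, {"dx": 0.03, "dy": -0.057, "dz": 0.03}, {"dx": 0.03, "dy": -0.057, "dz": 0.08}, {"dx": 0.03, "dy": -0.057, "dz": 0.13}, {"dx": 0.03, "dy": -0.057, "dz": 0.167}, {"dx": 0.03, "dy": -0.057, "dz": 0.167}])

```text
clock: 1.85
tcp_pos: [0.3971, -0.066, 0.084]
orientation: [-0.001, 1.0, 0.008, -0.003]
wrist_force: [-0.2, 0.6, 0.4]
finger_gap: 0.0002
grip_force: 0.0
```

step_hand(plan=[{"dx": 0.015, "dy": 0.003}, {"dx": 0.03, "dy": 0.006}, {"dx": 0.045, "dy": 0.009}, {"dx": 0.06, "dy": 0.012}, {"dx": 0.07, "dy": 0.015}, {"dx": 0.07, "dy": 0.015}])

```text
clock: 2.6
tcp_pos: [0.471, -0.0813, 0.0862]
orientation: [0.0, 1.0, 0.008, 0.0]
wrist_force: [-1.6, 0.0, 1.0]
finger_gap: -0.0
grip_force: 0.0
```

```bash
python3 -c "
from h import *;rel([.508,-.085,.086])"
```

```text
t 2.6 tcp [ 0.471  -0.0813  0.0862] F [-1.6  0.   1. ] tool shift [0.0369 0.0043 0.0002]
yaw 0.0159
```

step_hand(plan=[{"dx": 0.01, "dy": 0.002}, {"dx": 0.018, "dy": 0.004}, {"dx": 0.024, "dy": 0.004}, {"dx": 0.028, "dy": 0.004}, {"dx": 0.032, "dy": 0.004}, {"dx": 0.032, "dy": 0.004}])

```text
clock: 3.35
tcp_pos: [0.5033, -0.0847, 0.0865]
orientation: [0.0, 1.0, 0.008, 0.001]
wrist_force: [0.2, 0.0, 0.2]
finger_gap: 0.0003
grip_force: 0.0
```

Run:
```python
from workcell import env
import cv2
c=env.read_camera("top");cv2.imwrite("pics/top1.png",cv2.resize(c["image"][125:250,220:360,::-1],None,fx=5,fy=4.8,interpolation=cv2.INTER_CUBIC))
```

step_hand(plan=[{"dx": 0.003}, {"dx": 0.006}, {"dx": 0.006}, {"dx": 0.006}])

```text
clock: 3.9
tcp_pos: [0.505, -0.0839, 0.0855]
orientation: [-0.0, 1.0, 0.008, -0.003]
wrist_force: [-9.5, -0.1, 3.4]
finger_gap: 0.0001
grip_force: 0.0
```

step_hand(plan=[{"dx": 0.004}, {"dx": 0.008}, {"dx": 0.008}])

```text
clock: 4.28
tcp_pos: [0.5048, -0.0822, 0.0828]
orientation: [-0.002, 1.0, 0.008, -0.011]
wrist_force: [-24.9, -0.5, 4.9]
finger_gap: 0.0
grip_force: 0.0
```

step_hand(plan=[{"dx": -0.02}, {"dx": -0.05}, {"dx": -0.06, "dz": -0.03}, {"dx": -0.06, "dz": -0.08}, {"dx": -0.06, "dz": -0.13}, {"dx": -0.1, "dz": -0.17}, {"dx": -0.12, "dz": -0.17}, {"dx": -0.12, "dz": -0.17}], aperture=0.05)

```text
clock: 5.28
tcp_pos: [0.3958, -0.0862, 0.2572]
orientation: [0.0, 1.0, 0.008, 0.001]
wrist_force: [0.1, -1.0, 0.5]
finger_gap: 0.05
grip_force: 0.0
```

Run:
```python
from workcell import env
from h import *
import cv2
c=env.read_camera("top");cv2.imwrite("pics/top2.png",cv2.resize(c["image"][125:250,220:360,::-1],None,fx=5,fy=4.8,interpolation=cv2.INTER_CUBIC))
rel([.6178,-.0345,.25])
```

```text
t 5.325 tcp [ 0.3965 -0.0863  0.2567] F [-0.1  0.  -0.3] tool shift [ 0.2221 -0.0484  0.007 ]
yaw 0.0153
```

View pics/top2.png

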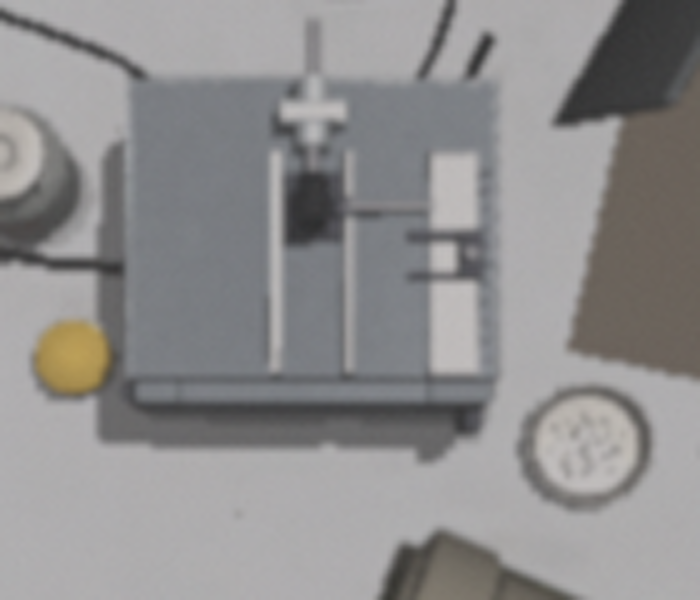

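The door is flush on the box front (rows 380–405) and the slide, clip, dish and jar have not moved. Next I go over the tab and down.

step_hand(plan=[{"dx": 0.045, "dy": -0.01}, {"dx": 0.09, "dy": -0.02}, {"dx": 0.135, "dy": -0.03}, {"dx": 0.18, "dy": -0.04}, {"dx": 0.222, "dy": -0.048}, {"dx": 0.222, "dy": -0.048}, {"dx": 0.222, "dy": -0.048, "dz": 0.03}, {"dx": 0.222, "dy": -0.048, "dz": 0.03}], aperture=0.05)

```text
clock: 6.32
tcp_pos: [0.6156, -0.0343, 0.2232]
orientation: [-0.001, 1.0, 0.008, -0.003]
wrist_force: [-1.2, 0.1, 0.7]
finger_gap: 0.05
grip_force: 0.0
```

Run:
```python
from h import *
from workcell import env
import cv2
rel([.6178,-.0345,.162])
c=env.read_camera("wrist");cv2.imwrite("pics/wrist1.png",c["image"][:,:,::-1])
```

```text
t 6.325 tcp [ 0.6156 -0.0343  0.2232] F [-1.2  0.1  0.7] tool shift [0.0026 0.0003 0.0612]
yaw 0.0158
```

View pics/wrist1.png

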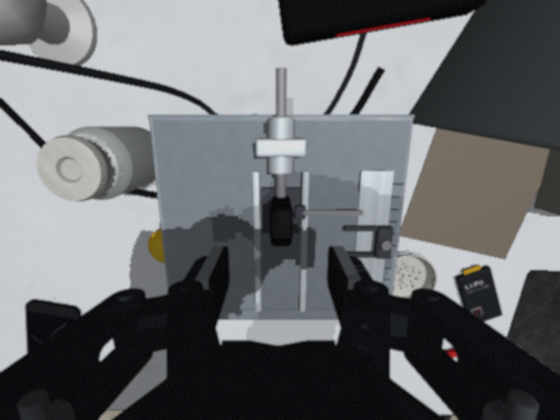

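The tab, at column 281, is centred between the fingertips (about 222 and 338), so I descend and grip.

step_hand(plan=[{"dx": 0.002, "dz": 0.02}, {"dx": 0.002, "dz": 0.04}, {"dx": 0.002, "dz": 0.055}, {"dx": 0.002, "dz": 0.06}, {"dx": 0.002, "dz": 0.06}], aperture=0.05)

```text
clock: 7.0
tcp_pos: [0.6195, -0.0347, 0.1666]
orientation: [0.0, 1.0, 0.008, 0.0]
wrist_force: [0.6, -0.1, 0.5]
finger_gap: 0.0502
grip_force: 0.0
```

step_hand(plan=[{}, {}, {}, {}, {}, {}], aperture=0, force=60)

```text
clock: 7.75
tcp_pos: [0.6199, -0.0357, 0.1673]
orientation: [0.001, 1.0, 0.007, 0.001]
wrist_force: [-1.3, -5.4, 5.3]
finger_gap: 0.0132
grip_force: 61.0
```

```bash
python3 -c "
from h import *;rel([.594,-.0345,.162])"
```

```text
t 7.75 tcp [ 0.6199 -0.0357  0.1673] F [-1.3 -5.4  5.3] tool shift [-0.0259 -0.0016  0.0053]
yaw 0.015
```

Gripped (gap 13 mm, 61 N). Now pull.

step_hand(plan=[{"dx": -0.004}, {"dx": -0.008}, {"dx": -0.012}, {"dx": -0.016}, {"dx": -0.02}, {"dx": -0.024}, {"dx": -0.026}, {"dx": -0.026}])

```text
clock: 8.75
tcp_pos: [0.5959, -0.0361, 0.1673]
orientation: [0.001, 1.0, 0.008, 0.003]
wrist_force: [4.9, -4.6, 1.1]
finger_gap: 0.0133
grip_force: 60.4
```

Run:
```python
from workcell import env
import cv2,numpy as np
a=[cv2.resize(env.read_camera(n)["image"][y:y+100,x:x+110,::-1],None,fx=f,fy=f,interpolation=cv2.INTER_CUBIC) for n,y,x,f in(("side",165,195,3.6),("wrist",0,0,1))][:1]
w=env.read_camera("wrist")["image"][100:300,180:420,::-1]
w=cv2.resize(w,(400,360))
cv2.imwrite("pics/p3.png",np.hstack([a[0],w]))
print(env.get_state()["tcp_pos"])
```

```text
[ 0.5959393  -0.03611509  0.16735092]
```

View pics/p3.png

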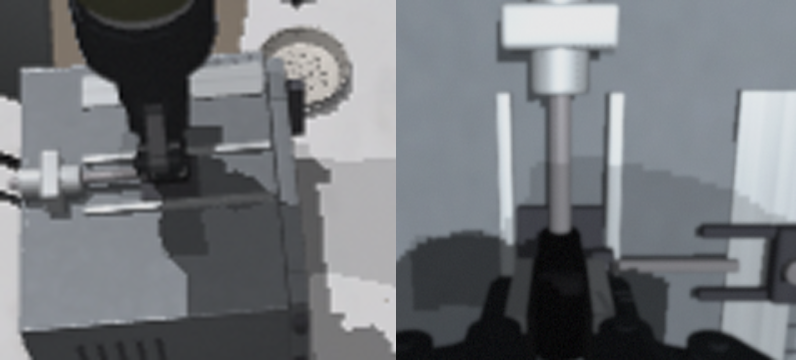

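The wrist view shows the pointer at row 265 between the prongs at rows 231 and 295. That puts it about 0.7 mm from the middle, and the clip is not displaced. I hold, check and hand in.

step_hand(plan=[{}, {}, {}, {}, {}, {}])

```text
clock: 9.65
tcp_pos: [0.596, -0.0361, 0.1674]
orientation: [0.001, 1.0, 0.008, 0.003]
wrist_force: [5.3, -4.8, 0.5]
finger_gap: 0.0125
grip_force: 60.4
```

```bash
python3 -c "
from workcell import env
print(env.hand_in())"
```

```text
the job is handed in; nothing more can be done
None
```

I pushed the door shut on its catch, pulled the slide until the pointer stood about 0.7 mm from the middle of the clip's gap (wrist camera), and handed in at 9.65 s still gripping the tab at about 60 N; `hand_in()` returned no verdict.

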